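# Set the stock tags on the vial board

### The arm

A 6-joint arm with a two-finger parallel gripper is mounted at the origin on the work surface. World frame = base frame: x ahead of the robot, y to its left, z up, the work surface at z = 0. Lengths are in m, angles in rad, forces in N, time in s.
With the tool pointing down it reaches from about 0.3 to 0.775 m from the base axis. Payload 14.6 kg.
Tool frame: the origin (TCP) lies between the finger pads; the fingertips stand 25 mm ahead of it and the grasp point (between the pads) lies 6 mm ahead of it; y points along the fingers, z is the direction in which the jaws open and shut, and the axes are right-handed (so a half turn about y gives the same grasp; the last joint's range is limited). The gripper opens to 85 mm and grips with 20 to 120 N. Pads are 22 mm wide; open, the fingers measure 114 mm over their backs; the gripper's body (76 mm by 85 mm) begins 54 mm behind the grasp point. The pads swing forward as they close: fully open they stand 13 mm farther back than shut.
Start: joints at [-1.177, 0.3, 1.521, -0, 1.321, -0.067], TCP at [0.245, -0.493, 0.234] pointing down, gripper open.
Joint ranges: [-3.03, 3.03], [-0.79, 2.21], [0.23, 2.52], [-1.04, 4.18], [0, 3.07], [-2.55, 2.55]. Speed limits (rad/s): [2.22, 2.22, 2.57, 3.14, 3.14, 3.14].

### API

Orientations are given as a rotation vector (axis times angle).
In Python, from bench import r, grab_frame, nets gives the robot as it stands.
- The arm moves only by the tool drive_tool, never from a script. Its argument "plan" is a list of rows, each an object of numbers: "claw": the gripper's target within -1 to 1 (shut at 1, half-way at 0, fully open at -1); "x", "y", "z": the shift along the tool's x, y, z in cm; "turn": the turn about the tool's y in rad. In form: [{"claw": .., "x": .., "y": .., "z": .., "turn": ..}, ...]. A call has 1 to 20 rows; each row is the pose to reach, as a shift and turn from the pose commanded when the call began, along the tool's axes at that moment; what a row does not reach only later rows make up. A row lasts 1/10 s, in which the tool goes at most 50 mm and 8.59 degrees, less where a joint would pass 70% of its speed; a pose out of reach is approached as far as the arm can. A call with a gripper value outside its range is refused whole. The fingers move at their own pace and stop on an object; "squeeze" is the grip in N (left out, the last holds). Time passes only in rows, so rows that repeat a pose let the fingers close. It gives the time, the measured TCP pose, the force and the opening at its end, in the units of the state.
- r.get_obs(): the state, without advancing time (a new reading comes with each control period).
- grab_frame(name): name is "scene" or "side" or "wrist"; returns a dict with "pixels" (480x640x3 uint8, blue, green, red), "z_map" (480x640 float32, m along the optical axis (not along the pixel's ray), 0 where there is no reading), "fx", "fy", "cx", "cy" (pixels), "extrinsics" (4x4, takes a point from world to camera coordinates). Camera axes: x right, y up, looking along -z (the intrinsics and any distortion apply to the point x, -y, -z); pixel columns grow to the right and rows downward; lengths in m; the calibration is good to about 2 mm. The wrist camera is an equidistant fisheye: a pixel r from the principal point sees the ray r / f radians off the axis. A picture is of the moment at which its call begins.
- r.hand_in(): hands the job in, once; it reports no verdict.
Trained networks look in a picture, given as the dict that the camera call returned (one of the last four; its "shot" number tells which), for a name from the list of things; names that differ only in an ending like _2 or _b are one class to them, and where a whole thing is asked for, a point or a joint stands for the part that bears it (a point fixed in the world has none). Each returns a list of dicts, best first, with "p" (0 to 1); they miss things now and then, are a little off and sometimes report something else, mostly with a low value. They report only what shows in the picture. A call takes as long as a camera call.
- nets.look_for(picture, label): "location" ([column, row] in pixels, amid what is visible of it).
The state is a dict: "time": time; "joint_pos": joint angles; "qvel": joint speeds; "joint_torque": joint torques, N m; "tool_pos": TCP position; "tcp_rot": TCP orientation; "ft_force": force on the tool from outside, world axes, zero at the start; "moment": the same for the moment, N m; "finger_gap": opening from 0.0 (shut) to 1.0 (fully open).
Only numpy, scipy, OpenCV 4.12 (cv2) and the standard library are available. Lean on these libraries where they do the work, as an engineer would, in place of code of your own. Each camera call takes 0.05 s, during which the arm holds its last target.

### The job

Set the hinged tags on the vial stock board so that they match the bins behind them: the tag of every full bin (a vial in all twelve places) must lean back over its bin with its ring face up, and the tag of every bin with any place empty must lean out to the front with its bar face up. Only push the tags over gently with the fingertips; pinch and lift nothing. Leave tags that are already right as they are, and do not disturb the loose things around the board.

Things in the scene. Friction and masses are not known exactly. Their poses are not given: they have to be found in the camera images.
- board: stock board fixed to the bench: grey base plate 205 x 410 mm, 8 mm thick, with an aluminium rail (14 mm thick, top at 48 mm) along its front that carries four hinged tags; behind the rail stand four white bins in a row. Origin on the bench under the middle of the hinge line; x points from the rail back towards the bins, y along the row to the left, z up. The base plate reaches from x = -50 to +155 mm
- station_a: one of four places of the board (they may stand in any order, 95 mm apart along the row): a fixed white bin, 122 x 88 mm, rim 34 mm above the bench, and in front of it two hinge ears and tag a. Origin at bench height under the middle of its tag's hinge; the hinge axis lies 60 mm above it and runs along y, the bin's centre is 82 mm behind it (+x); axes as the board's
- tag_a (a joint): angle of tag a, a stiff aluminium plate 50 mm wide along y, 60 mm long from hinge to free edge, 3 mm thick, 30 g, on a light free hinge. The actual mass varies. 0 = upright; positive = leaning back over its bin, its face with the raised ring looking up; negative = leaning out to the front, its face with the raised straight bar looking up. Stops at -0.56 and +0.56 rad; once pushed past upright it falls to the nearer stop by itself
- edge_a (a point): middle of the free edge of tag a, 60 mm from its hinge (111 mm above the bench and 32 mm in front of or behind the hinge when the tag rests at a stop)
- station_b: one of four places of the board (they may stand in any order, 95 mm apart along the row): a fixed white bin, 122 x 88 mm, rim 34 mm above the bench, and in front of it two hinge ears and tag b. Origin at bench height under the middle of its tag's hinge; the hinge axis lies 60 mm above it and runs along y, the bin's centre is 82 mm behind it (+x); axes as the board's
- tag_b (a joint): angle of tag b, a stiff aluminium plate 50 mm wide along y, 60 mm long from hinge to free edge, 3 mm thick, 30 g, on a light free hinge. The actual mass varies. 0 = upright; positive = leaning back over its bin, its face with the raised ring looking up; negative = leaning out to the front, its face with the raised straight bar looking up. Stops at -0.56 and +0.56 rad; once pushed past upright it falls to the nearer stop by itself
- edge_b (a point): middle of the free edge of tag b, 60 mm from its hinge (111 mm above the bench and 32 mm in front of or behind the hinge when the tag rests at a stop)
- station_c: one of four places of the board (they may stand in any order, 95 mm apart along the row): a fixed white bin, 122 x 88 mm, rim 34 mm above the bench, and in front of it two hinge ears and tag c. Origin at bench height under the middle of its tag's hinge; the hinge axis lies 60 mm above it and runs along y, the bin's centre is 82 mm behind it (+x); axes as the board's
- tag_c (a joint): angle of tag c, a stiff aluminium plate 50 mm wide along y, 60 mm long from hinge to free edge, 3 mm thick, 30 g, on a light free hinge. The actual mass varies. 0 = upright; positive = leaning back over its bin, its face with the raised ring looking up; negative = leaning out to the front, its face with the raised straight bar looking up. Stops at -0.56 and +0.56 rad; once pushed past upright it falls to the nearer stop by itself
- edge_c (a point): middle of the free edge of tag c, 60 mm from its hinge (111 mm above the bench and 32 mm in front of or behind the hinge when the tag rests at a stop)
- station_d: one of four places of the board (they may stand in any order, 95 mm apart along the row): a fixed white bin, 122 x 88 mm, rim 34 mm above the bench, and in front of it two hinge ears and tag d. Origin at bench height under the middle of its tag's hinge; the hinge axis lies 60 mm above it and runs along y, the bin's centre is 82 mm behind it (+x); axes as the board's
- tag_d (a joint): angle of tag d, a stiff aluminium plate 50 mm wide along y, 60 mm long from hinge to free edge, 3 mm thick, 30 g, on a light free hinge. The actual mass varies. 0 = upright; positive = leaning back over its bin, its face with the raised ring looking up; negative = leaning out to the front, its face with the raised straight bar looking up. Stops at -0.56 and +0.56 rad; once pushed past upright it falls to the nearer stop by itself
- edge_d (a point): middle of the free edge of tag d, 60 mm from its hinge (111 mm above the bench and 32 mm in front of or behind the hinge when the tag rests at a stop)
- rack_p: a FULL rack: all 12 places hold a capped vial. Grey rack 108 x 80 mm with 4 x 3 places for vials 21 mm in diameter whose caps top out 56 mm above the bench; it lies fixed in one of the four bins (which one varies). Origin: centre of its underside, on the bin's floor
- rack_q: a FULL rack: all 12 places hold a capped vial. Grey rack 108 x 80 mm with 4 x 3 places for vials 21 mm in diameter whose caps top out 56 mm above the bench; it lies fixed in one of the four bins (which one varies). Origin: centre of its underside, on the bin's floor
- rack_r: a FULL rack: all 12 places hold a capped vial. Grey rack 108 x 80 mm with 4 x 3 places for vials 21 mm in diameter whose caps top out 56 mm above the bench; it lies fixed in one of the four bins (which one varies). Origin: centre of its underside, on the bin's floor
- rack_s: the one part-used rack: 5 vials, 7 dark empty places. Grey rack 108 x 80 mm with 4 x 3 places for vials 21 mm in diameter whose caps top out 56 mm above the bench; it lies fixed in one of the four bins (which one varies). Origin: centre of its underside, on the bin's floor
- spare_vial_1: bystander: upright loose glass-clear vial with white cap, 23 mm diameter, 44 mm tall, on the bench just in front of the board. Origin: centre of its underside
- spare_vial_2: bystander: a second such vial, 23 mm diameter, 44 mm tall, in front of the board. Origin: centre of its underside
- slide_box: bystander: closed white slide box with grey lid, 86 x 56 mm, 30 mm tall, on the bench at the board's left end. Origin: centre of its underside
- petri_dish: bystander: clear open round dish, 90 mm diameter, 16 mm tall, at the board's right end. Origin: centre of its underside
- reagent_bottle: bystander: amber bottle, 56 mm diameter, 120 mm tall, behind the board. Origin: centre of its underside
- specimen_jar: bystander: clear jar with white cap, 52 mm diameter, 50 mm tall, behind the board. Origin: centre of its underside
- stain_pot: bystander: small amber jar with black cap, 40 mm diameter, 45 mm tall, in front and to the right of the board. Origin: centre of its underside

How it is judged:
By the outcome, as a careful person would: the job done as asked, in the order asked, and still so for the second after the job is handed in, with the robot touching nothing.
It also fails if it takes over 58 s, if anything falls off the work surface, if the arm or the gripper's body presses on something with over 40 N, if the wrist force passes 120 N, or if a joint passes its speed limit or range.

## Working session

There is one attempt and no reset: what is moved stays moved. The work goes in short steps, Python scripts to look and compute and a tool call to move; the robot and the scene stay as the last step left them, time stands still between calls to the robot, and variables do not carry over. Pictures are saved under pics/ and viewed, and the job is handed in when it is done.

Besides the shell and the picture viewer there is one more tool, called after "Request:" as name([rows], argument=value, ...), one row to a line, values as JSON. drive_tool: Moves the arm, as the interface text tells. Its arguments: {"type":"object","properties":{"plan":{"type":"array","items":{"type":"object","properties":{"claw":{"type":"number"},"x":{"type":"number"},"y":{"type":"number"},"z":{"type":"number"},"turn":{"type":"number"}}}},"squeeze":{"type":"number"}},"required":["plan"]}

```bash
mkdir -p pics; ls; python3 - <<'E'
from bench import r, grab_frame, nets
import cv2,pickle
for n in ["scene","side","wrist"]:
    f=grab_frame(n); cv2.imwrite(f"pics/{n}0.png",f["pixels"]); pickle.dump(f,open(f"{n}0.pkl","wb"))
    print(n,f["fx"],f["cx"],f["cy"]); print(f["extrinsics"].round(3).tolist())
    print({k:v for k,v in f.items() if k not in("pixels","z_map","extrinsics")})
o=r.get_obs(); print(o)
E
```

```text
pics
scene 594.5409164242701 327.5605100145156 233.9562343924776
[[-0.756, 0.654, 0.004, 0.438], [-0.541, -0.629, 0.559, 0.261], [0.368, 0.421, 0.829, -1.431], [0.0, 0.0, 0.0, 1.0]]
{'fx': 594.5409164242701, 'fy': 594.5409164242701, 'cx': 327.5605100145156, 'cy': 233.9562343924776, 'shot': 1}
side 579.5793214923743 319.1480935694383 237.74205132788305
[[-0.966, -0.26, -0.002, 0.579], [0.138, -0.516, 0.845, -0.142], [-0.221, 0.816, 0.534, -1.049], [0.0, 0.0, 0.0, 1.0]]
{'fx': 579.5793214923743, 'fy': 579.5793214923743, 'cx': 319.1480935694383, 'cy': 237.74205132788305, 'shot': 2}
wrist 371.64829954431775 315.20746247648276 247.89762244967014
[[0.444, -0.896, -0.002, -0.549], [0.849, 0.421, -0.319, 0.04], [0.287, 0.14, 0.948, -0.383], [0.0, 0.0, 0.0, 1.0]]
{'fx': 371.64829954431775, 'fy': 371.64829954431775, 'cx': 315.20746247648276, 'cy': 247.89762244967014, 'shot': 3}
{'time': 0.15, 'joint_pos': array([-1.17660981e+00,  3.00293435e-01,  1.52144816e+00,  1.45620219e-06,
        1.32069050e+00, -6.65913441e-02]), 'qvel': array([-1.18668578e-05, -8.22276686e-04, -6.55649690e-04, -1.10648185e-04,
       -5.11425385e-04,  1.70242824e-03]), 'joint_torque': array([ 1.09325960e-03, -5.43669641e+01, -3.61886394e+01,  2.65609060e-05,
        3.15094272e-03,  7.20944217e-05]), 'tool_pos': array([ 0.24448817, -0.49247312,  0.23347501]), 'tcp_rot': array([-0.46110165,  1.96612325, -1.96445095]), 'ft_force': array([ 0.6734566 ,  0.08148419, -0.04132112]), 'moment': array([-0.06304841, -0.00932138, -0.03940828]), 'finger_gap': 0.9977480534987762}
```

View pics/scene0.png

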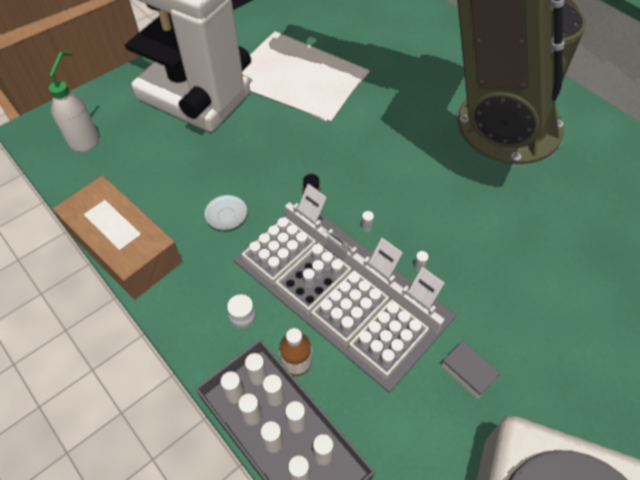

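View pics/side0.png

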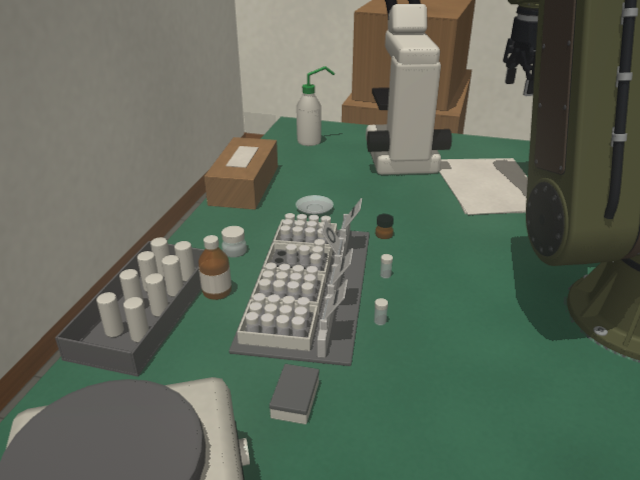

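View pics/wrist0.png

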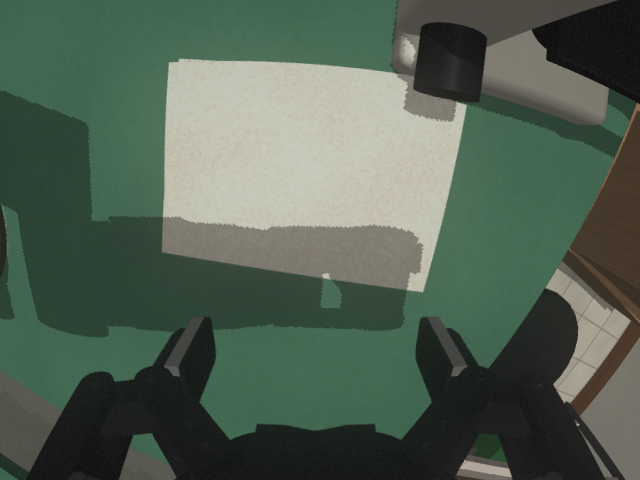

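```bash
cat > h.py <<'E'
import numpy as np, pickle, cv2
def pts(f):
    z=f["z_map"]; v,u=np.mgrid[0:480,0:640]
    X=np.stack([(u-f["cx"])/f["fx"]*z,-(v-f["cy"])/f["fy"]*z,-z],-1)
    E=f["extrinsics"]; return (X-E[:3,3])@E[:3,:3], z>0
def proj(f,P):
    E=f["extrinsics"]; c=np.atleast_2d(P)@E[:3,:3].T+E[:3,3]
    return np.stack([f["cx"]+f["fx"]*c[:,0]/-c[:,2], f["cy"]+f["fy"]*c[:,1]/c[:,2]],-1)
E
python3 - <<'E'
import pickle,cv2,numpy as np
from h import *
a=pickle.load(open("scene0.pkl","rb"));b=pickle.load(open("side0.pkl","rb"))
cv2.imwrite("pics/sc_z.png",cv2.resize(a["pixels"][170:400,200:480],(800,657)[:2],interpolation=3)[:600])
cv2.imwrite("pics/si_z.png",cv2.resize(b["pixels"][190:370,220:420],(660,594),interpolation=3))
for n,f in(("scene",a),("side",b)):
    P,m=pts(f); 
    # top of bins/rail roughly: base-plate region rect fit on z in 4..60mm
    for uv in ([(440,310),(395,378),(300,215),(240,258)] if n=="scene" else [(350,350),(245,345),(365,240)]):
        print(n,uv,P[uv[1],uv[0]].round(3))
E
```

```text
scene (440, 310) [0.492 0.232 0.007]
scene (395, 378) [0.653 0.272 0.006]
scene (300, 215) [0.999 0.48  1.039]
scene (240, 258) [ 0.716 -0.113  0.011]
side (350, 350) [0.484 0.23  0.008]
side (245, 345) [0.657 0.264 0.008]
side (365, 240) [ 0.527 -0.112  0.008]
```

```bash
python3 - <<'E'
from bench import r, grab_frame, nets
from h import *
for n in ["scene","side"]:
    f=grab_frame(n); P,m=pts(f)
    for l in ["tag_a","edge_a","station_a","rack_p","rack_s","board","spare_vial_1","stain_pot"]:
        for d in nets.look_for(f,l):
            if d["p"]>.3:
                u,v=[int(round(t)) for t in d["location"]]; print(n,l,round(d["p"],2),(u,v),P[v,u].round(3))
E
```

```text
scene tag_a 0.92 (425, 285) [0.517 0.199 0.09 ]
scene tag_a 0.69 (386, 258) [0.53  0.11  0.088]
scene tag_a 0.63 (338, 241) [0.584 0.035 0.113]
scene tag_a 0.6 (313, 203) [ 0.552 -0.076  0.092]
scene edge_a 0.94 (310, 204) [ 0.554 -0.083  0.082]
scene edge_a 0.63 (386, 255) [0.527 0.107 0.092]
scene edge_a 0.55 (426, 287) [0.52  0.204 0.092]
scene edge_a 0.54 (343, 237) [ 0.523 -0.015  0.01 ]
scene station_a 0.92 (330, 286) [0.627 0.063 0.03 ]
scene station_a 0.85 (307, 216) [ 0.569 -0.075  0.063]
scene station_a 0.8 (380, 270) [0.544 0.112 0.061]
scene station_a 0.56 (417, 301) [0.531 0.2   0.047]
scene rack_p 0.93 (389, 338) [0.627 0.223 0.057]
scene rack_p 0.72 (278, 248) [ 0.657 -0.06   0.051]
scene rack_p 0.55 (348, 306) [0.64  0.128 0.059]
scene rack_p 0.55 (314, 276) [0.633 0.021 0.02 ]
scene rack_s 0.93 (389, 338) [0.627 0.223 0.057]
scene rack_s 0.72 (278, 248) [ 0.657 -0.06   0.051]
scene rack_s 0.55 (348, 306) [0.64  0.128 0.059]
scene rack_s 0.55 (314, 276) [0.633 0.021 0.02 ]
scene board 0.62 (374, 284) [0.551 0.108 0.011]
scene spare_vial_1 0.74 (421, 258) [0.456 0.139 
[... 770 characters left out ...]
rack_p 0.96 (277, 315) [0.624 0.194 0.024]
side rack_p 0.78 (289, 283) [0.617 0.142 0.058]
side rack_p 0.59 (302, 230) [ 0.648 -0.044  0.055]
side rack_p 0.56 (306, 255) [0.617 0.033 0.048]
side rack_s 0.96 (277, 315) [0.624 0.194 0.024]
side rack_s 0.78 (289, 283) [0.617 0.142 0.058]
side rack_s 0.59 (302, 230) [ 0.648 -0.044  0.055]
side rack_s 0.56 (306, 255) [0.617 0.033 0.048]
side board 0.87 (340, 327) [0.514 0.177 0.007]
side board 0.52 (344, 224) [ 0.566 -0.075  0.063]
side spare_vial_1 0.68 (379, 310) [0.452 0.146 0.034]
side spare_vial_1 0.49 (384, 265) [0.467 0.002 0.03 ]
side spare_vial_1 0.44 (384, 226) [ 0.491 -0.138  0.033]
side stain_pot 0.57 (383, 225) [ 0.493 -0.136  0.037]
```

View pics/sc_z.png

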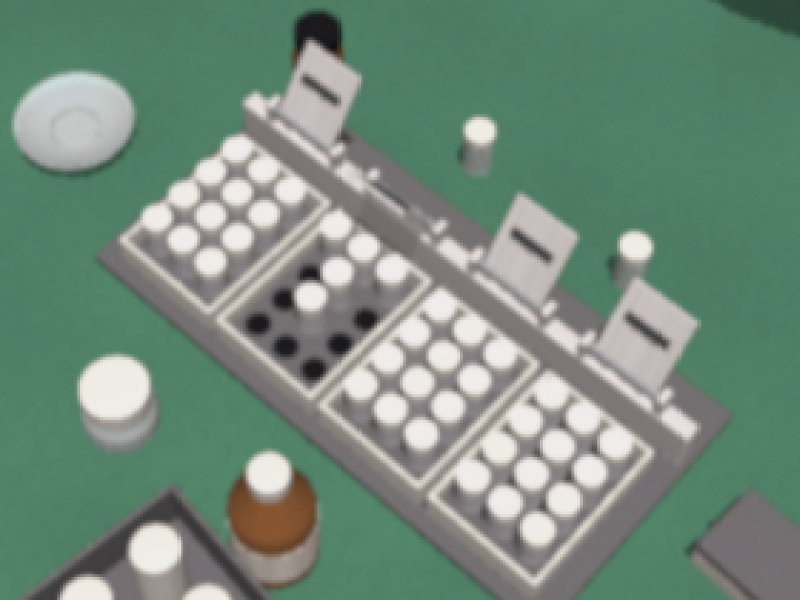

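View pics/si_z.png

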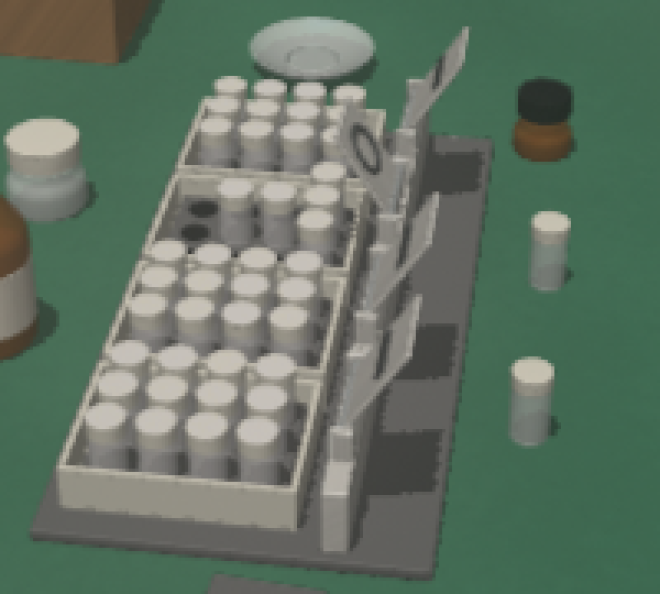

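```bash
python3 - <<'E'
from h import *
from scipy.optimize import minimize
Q=[]
for n in("scene","side"):
    f=pickle.load(open(n+"0.pkl","rb")); P,m=pts(f); X=P[m]
    X=X[(X[:,0]>.4)&(X[:,0]<.75)&(X[:,1]>-.2)&(X[:,1]<.35)]
    for lo,hi in((.08,.12),(.0445,.052),(.030,.036),(.005,.011)):
        S=X[(X[:,2]>lo)&(X[:,2]<hi)]; print(n,lo,len(S))
    pl=X[(X[:,2]>.0815)&(X[:,2]<.125)]
    # cluster tags
    o=pl[np.argsort(pl[:,1])]; cut=np.where(np.diff(o[:,1])>.012)[0]+1
    for c in np.split(o,cut):
        if len(c)>15: print(' tag',len(c),c.mean(0).round(3),c.min(0).round(3),c.max(0).round(3))
    p8=X[(X[:,2]>.0055)&(X[:,2]<.0105)].astype(np.float32)
    rect=cv2.minAreaRect(p8[:,:2]*1000); print(rect, cv2.boxPoints(rect))
E
```

```text
scene 0.08 1507
scene 0.0445 1890
scene 0.03 2526
scene 0.005 3569
 tag 374 [ 0.545 -0.082  0.098] [ 0.531 -0.108  0.082] [ 0.559 -0.056  0.115]
 tag 102 [0.58  0.02  0.103] [ 0.564 -0.008  0.082] [0.592 0.043 0.116]
 tag 476 [0.534 0.108 0.097] [0.509 0.08  0.082] [0.75  0.146 0.115]
 tag 492 [0.511 0.201 0.098] [0.498 0.175 0.082] [0.524 0.226 0.115]
((574.4959106445312, 74.64181518554688), (548.3702392578125, 349.6983947753906), 89.7438735961914) [[ 398.4228  -198.75894]
 [ 748.11774 -200.32217]
 [ 750.56903  348.04257]
 [ 400.87408  349.6058 ]]
side 0.08 854
side 0.0445 1348
side 0.03 2192
side 0.005 4269
 tag 126 [ 0.544 -0.077  0.099] [ 0.532 -0.108  0.082] [ 0.557 -0.054  0.113]
 tag 223 [0.576 0.02  0.098] [ 0.563 -0.01   0.082] [0.59  0.043 0.115]
 tag 225 [0.563 0.115 0.097] [0.509 0.081 0.082] [0.75  0.148 0.115]
 tag 230 [0.51  0.205 0.1  ] [0.498 0.176 0.082] [0.524 0.227 0.113]
((588.279296875, 73.53157043457031), (532.8623046875, 307.1168212890625), 85.15811157226562) [[ 412.7804  -178.9875 ]
 [ 718.8013  -204.91011]
 [ 763.7782   326.05066]
 [ 457.75732  351.97327]]
```

```bash
python3 - <<'E'
from h import *
from scipy.optimize import least_squares
from scipy.spatial.transform import Rotation as R
from bench import r
T=[]
for n in("scene","side"):
    f=pickle.load(open(n+"0.pkl","rb")); P,m=pts(f); X=P[m]
    X=X[(X[:,0]>.45)&(X[:,0]<.62)&(X[:,1]>-.12)&(X[:,1]<.24)&(X[:,2]>.082)&(X[:,2]<.111)]
    T.append(X)
X=np.vstack(T)
def loc(p,X):
    c,s=np.cos(p[2]),np.sin(p[2]); d=X[:,:2]-p[:2]
    return d@[c,s], d@[-s,c]
p=np.array([.551,.063,.12])
def res(p):
    bx,by=loc(p,X); k=np.clip(np.round((by+142.5e-3)/.095),0,3); sg=np.where(k==1,1,-1)
    # distance to plane; visible up-face offset 1.5mm
    h=X[:,2]-.06; d=bx*np.cos(.56)-sg*h*np.sin(.56)
    dy=by-(k*.095-.1425); e=np.maximum(np.abs(dy)-.025,0)*np.sign(dy)
    return np.r_[d, e*3]
s=least_squares(res,p,loss="soft_l1",f_scale=.002); p=s.x; print("board",p.round(4),np.abs(s.fun).mean())
bx,by=loc(p,X)
for k in range(4):
    y=by[np.abs(by-(k*.095-.1425))<.035]; q=np.percentile(y,[3,97]); print(k,q.round(4),q.mean()-(k*.095-.1425))
np.save("board.npy",p)
o=r.get_obs(); Rm=R.from_rotvec(o["tcp_rot"]).as_matrix(); print(Rm.round(3))
for n in["wrist"]:
    E=pickle.load(open(n+"0.pkl","rb"))["extrinsics"]; print("cam",-(E[:3,:3].T@E[:3,3]), "in tool",Rm.T@(-(E[:3,:3].T@E[:3,3])-o["tool_pos"]))
E
```

```text
board [0.5512 0.0622 0.1165] 0.0008768071923285692
0 [-0.1664 -0.1182] 0.00021272847679817963
1 [-0.0709 -0.0231] 0.0004899864698764272
2 [0.024  0.0715] 0.00022000953626759995
3 [0.1188 0.1666] 0.00016250171244755474
[[-0.896 -0.     0.445]
 [-0.445  0.    -0.896]
 [ 0.    -1.    -0.   ]]
cam [ 0.319229   -0.45534674  0.37463846] in tool [-0.08347732 -0.14077569 -0.00019454]
```

```bash
cat >> h.py <<'E'
def b2w(bx,by):
    p=np.load("board.npy"); c,s=np.cos(p[2]),np.sin(p[2])
    return np.array([p[0]+c*bx-s*by,p[1]+s*bx+c*by])
def delta(bx,by,z):
    "cm shift in tool axes from the present pose"
    from bench import r
    from scipy.spatial.transform import Rotation as R
    o=r.get_obs(); M=R.from_rotvec(o["tcp_rot"]).as_matrix()
    return (M.T@(np.r_[b2w(bx,by),z]-o["tool_pos"])*100).round(2)
E
python3 - <<'E'
from h import *
P,m=pts(pickle.load(open("scene0.pkl","rb"))); X=P[m]
X=X[(X[:,2]>.12)&(X[:,2]<.5)&(X[:,0]>.2)&(X[:,0]<.8)&(X[:,1]<.1)&(X[:,1]>-.9)]
H,_,_=np.histogram2d(X[:,0],X[:,1],bins=[np.arange(.2,.81,.1),np.arange(-.9,.11,.1)]); print(H.astype(int))
for k in range(4): print(k,b2w(-.08,k*.095-.1425), b2w(.07,k*.095-.1425))
print(delta(-.08,-.1425,.2))
E
```

```text
[[   0    0    0    0    0    0    0    0 1072 8010]
 [   0    0    0    0    0    0    0    0    0    0]
 [   0    0   25    0 1636    0    0    0    0    0]
 [   0    0  793 1623 2684    0    0    0    0    0]
 [   0    0  185   30    0    0    0    0    0    0]
 [   0    0  400   59    0    0    0    0    0    0]]
0 [ 0.48832939 -0.08866401] [ 0.63731279 -0.07122994]
1 [0.47728781 0.00569215] [0.62627121 0.02312622]
2 [0.46624623 0.1000483 ] [0.61522963 0.11748237]
3 [0.45520466 0.19440445] [0.60418806 0.21183852]
[-39.8    3.39 -25.34]
```

Request:
drive_tool([
  {"claw": 1,"x": -1.7,"y": 0,"z": -3.4,"turn": 0.08},
  {"claw": 1,"x": -3.4,"y": 0,"z": -6.7,"turn": 0.16},
  {"claw": 1,"x": -5,"y": 0,"z": -10,"turn": 0.24},
  {"claw": 1,"x": -6.7,"y": 0,"z": -13.4,"turn": 0.345},
  {"claw": 1,"x": -10,"y": 0,"z": -15,"turn": 0.345},
  {"claw": 1,"x": -14,"y": 0,"z": -17,"turn": 0.345},
  {"claw": 1,"x": -18,"y": 0,"z": -18,"turn": 0.345},
  {"claw": 1,"x": -22,"y": 0,"z": -20,"turn": 0.345},
  {"claw": 1,"x": -26,"y": 0,"z": -21,"turn": 0.345},
  {"claw": 1,"x": -30,"y": 0,"z": -22.5,"turn": 0.345},
  {"claw": 1,"x": -34,"y": 0,"z": -24,"turn": 0.345},
  {"claw": 1,"x": -37.5,"y": 0,"z": -25,"turn": 0.345},
  {"claw": 1,"x": -39.8,"y": 1,"z": -25.3,"turn": 0.345},
  {"claw": 1,"x": -39.8,"y": 3.4,"z": -25.3,"turn": 0.345},
  {"claw": 1,"x": -39.8,"y": 3.4,"z": -25.3,"turn": 0.345},
  {"claw": 1,"x": -39.8,"y": 3.4,"z": -25.3,"turn": 0.345},
])

```text
time: 2.65
tool_pos: [0.4884, -0.0892, 0.2003]
tcp_rot: [-0.126, 2.162, -2.162]
ft_force: [-0.0, 0.2, 1.7]
finger_gap: 0.001
```

```bash
python3 - <<'E'
from h import *
from bench import *
for n in ["side","wrist"]:
    f=grab_frame(n); cv2.imwrite(f"pics/{n}1.png",f["pixels"])
    if n=="side":
        P,m=pts(f); p=np.load("board.npy"); c,s=np.cos(p[2]),np.sin(p[2]); o=r.get_obs()
        d=P-o["tool_pos"]; M=m&(np.hypot(d[...,0],d[...,1])<.06)&(P[...,2]>.06)
        q=d[M]; zz=P[M][:,2]
        bx=q[:,:2]@[c,s]; by=q[:,:2]@[-s,c]
        for lo in np.arange(.1,.3,.01):
            k=(zz>=lo)&(zz<lo+.01)
            if k.sum()>3: print(round(lo,2),k.sum(),bx[k].min().round(3),bx[k].max().round(3),by[k].min().round(3),by[k].max().round(3), zz[k].min().round(3))
print(o["tool_pos"],o["tcp_rot"],o["finger_gap"],o["ft_force"].round(1)); 
print(delta(-.08,-.1425,.125))
E
```

```text
0.1 34 0.049 0.056 -0.022 0.028 0.1
0.11 23 0.046 0.05 -0.021 0.024 0.11
0.19 6 -0.01 0.0 0.003 0.006 0.198
0.2 43 -0.012 0.008 -0.006 0.015 0.2
0.21 53 -0.012 0.009 0.003 0.015 0.21
0.22 61 -0.012 0.009 0.002 0.016 0.22
0.23 39 -0.011 0.01 0.001 0.018 0.23
0.24 35 -0.015 0.011 -0.007 0.033 0.242
0.25 44 -0.015 0.012 0.012 0.043 0.25
0.26 66 -0.017 0.015 -0.006 0.05 0.26
0.27 71 -0.018 0.015 -0.037 0.058 0.27
0.28 92 -0.019 0.016 0.008 0.059 0.28
0.29 133 -0.02 0.018 -0.009 0.06 0.29
[ 0.48860761 -0.08939695  0.20088892] [-0.12390327  2.16130734 -2.16193099] -0.0035949886942928397 [ 0.6 -0.5  1. ]
[ 0.04  7.61 -0.09]
```

View pics/side1.png

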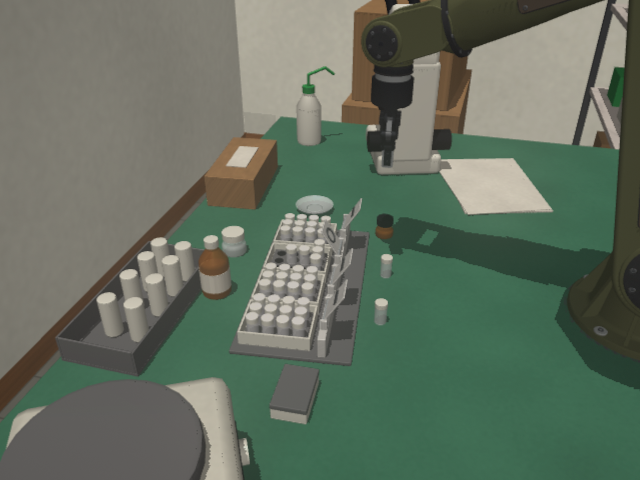

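View pics/wrist1.png

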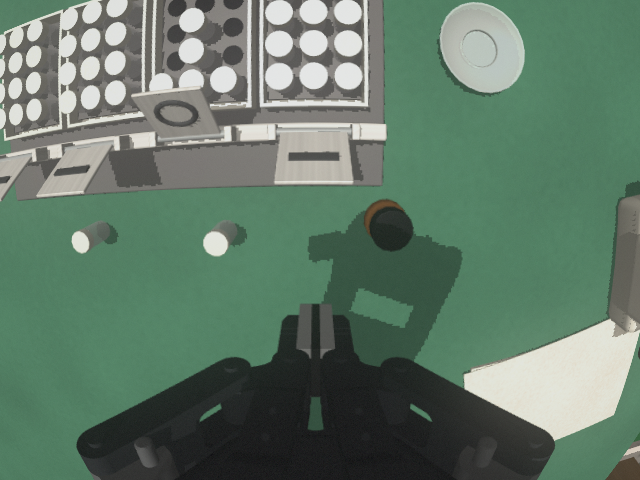

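Request:
drive_tool([
  {"claw": 1,"y": 4},
  {"claw": 1,"y": 8.1},
  {"claw": 1,"y": 8.1},
  {"claw": 1,"y": 8.1},
])

```text
invalid input
```

```bash
python3 - <<'E'
from h import *
from bench import *
f=grab_frame("side"); o=r.get_obs(); p=o["tool_pos"]; print(p,o["ft_force"].round(1))
im=f["pixels"].copy()
x,y=proj(f,p-[0,0,.025])[0]; print(x,y)
c=cv2.resize(im[150:270,300:440],None,fx=5,fy=5,interpolation=3)
cv2.circle(c,(int((x-300)*5),int((y-150)*5)),4,(0,0,255),1)
cv2.imwrite("pics/side2.png",c)
E
```

```text
[ 0.48871749 -0.08949522  0.20111615] [0.3 0.2 0.4]
385.41815758151347 176.2443554495739
```

View pics/side2.png

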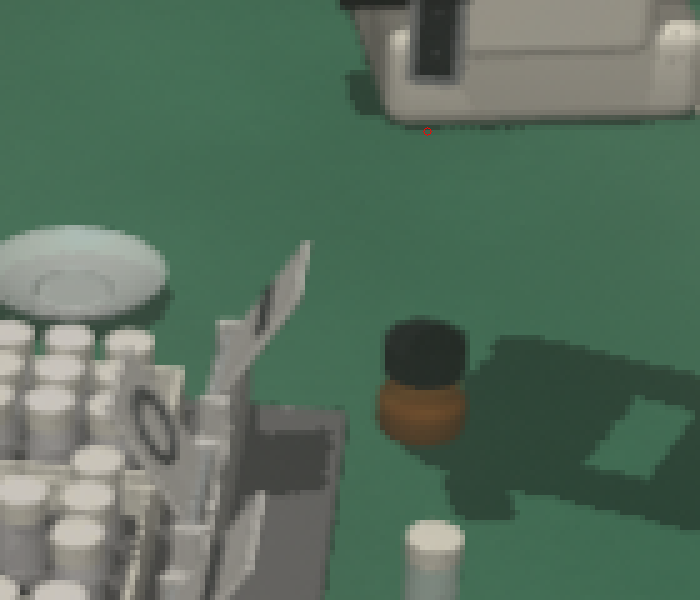

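```bash
python3 - <<'E'
from h import *
from bench import *
from scipy.spatial.transform import Rotation as R
f=grab_frame("wrist"); o=r.get_obs(); p=o["tool_pos"]; M=R.from_rotvec(o["tcp_rot"]).as_matrix()
E=f["extrinsics"]
for x in(-.011,0,.011):
  for t in(-.02,0,.025):
    c=E[:3,:3]@(p+M@[x,t,0])+E[:3,3]; th=np.arctan2(np.hypot(c[0],c[1]),-c[2]); h=np.hypot(c[0],c[1])
    print(x,t,(f["cx"]+f["fx"]*th*c[0]/h).round(1),(f["cy"]-f["fy"]*th*c[1]/h).round(1),"depth",(-c[2]).round(3))
print(f["z_map"][300:360:6,305:326:10].round(3))
E
```

```text
-0.011 -0.02 317.1 326.9 depth 0.138
-0.011 0 316.9 302.9 depth 0.157
-0.011 0.025 316.7 279.6 depth 0.181
0 -0.02 317.0 350.8 depth 0.142
0 0 316.9 325.1 depth 0.161
0 0.025 316.7 299.7 depth 0.184
0.011 -0.02 317.0 372.7 depth 0.145
0.011 0 316.8 345.8 depth 0.164
0.011 0.025 316.7 318.9 depth 0.188
[[0.378 0.377 0.377]
 [0.152 0.152 0.152]
 [0.148 0.149 0.147]
 [0.142 0.143 0.143]
 [0.138 0.139 0.138]
 [0.134 0.134 0.134]
 [0.13  0.13  0.13 ]
 [0.126 0.126 0.127]
 [0.122 0.123 0.121]
 [0.116 0.123 0.117]]
```

Request:
drive_tool([
  {"claw": 1,"x": 0,"y": 3,"z": 0,"turn": 0},
  {"claw": 1,"x": 0,"y": 6,"z": 0,"turn": 0},
  {"claw": 1,"x": 0,"y": 8.5,"z": 0,"turn": 0},
  {"claw": 1,"x": 0,"y": 10.1,"z": 0,"turn": 0},
  {"claw": 1,"x": -1.5,"y": 10.1,"z": 0,"turn": 0},
  {"claw": 1,"x": -3,"y": 10.1,"z": 0,"turn": 0},
  {"claw": 1,"x": -3.6,"y": 10.1,"z": 0,"turn": 0},
  {"claw": 1,"x": -4.1,"y": 10.1,"z": 0,"turn": 0},
  {"claw": 1,"x": -4.6,"y": 10.1,"z": 0,"turn": 0},
  {"claw": 1,"x": -5.1,"y": 10.1,"z": 0,"turn": 0},
  {"claw": 1,"x": -5.6,"y": 10.1,"z": 0,"turn": 0},
  {"claw": 1,"x": -6.1,"y": 10.1,"z": 0,"turn": 0},
  {"claw": 1,"x": -6.6,"y": 10.1,"z": 0,"turn": 0},
  {"claw": 1,"x": -7.1,"y": 10.1,"z": 0,"turn": 0},
  {"claw": 1,"x": -7.6,"y": 10.1,"z": 0,"turn": 0},
  {"claw": 1,"x": -8,"y": 10.1,"z": 0,"turn": 0},
  {"claw": 1,"x": -8.3,"y": 10.1,"z": 0,"turn": 0},
  {"claw": 1,"x": -8.3,"y": 10.1,"z": 0,"turn": 0},
])

```text
time: 4.65
tool_pos: [0.5713, -0.0794, 0.0988]
tcp_rot: [-0.125, 2.162, -2.162]
ft_force: [-0.3, -0.1, -0.0]
finger_gap: -0.001
```

```bash
python3 - <<'E'
from h import *
from bench import *
f=grab_frame("side"); o=r.get_obs(); print(o["tool_pos"],o["ft_force"].round(1))
cv2.imwrite("pics/side3.png",cv2.resize(f["pixels"][130:330,260:440],None,fx=3,fy=3,interpolation=3))
print(delta(0.003,-.1425,.1))
E
```

```text
[ 0.57103239 -0.07940196  0.09879733] [-0.1 -0.6 -0.1]
[ 0.02 -0.12 -0.04]
```

View pics/side3.png

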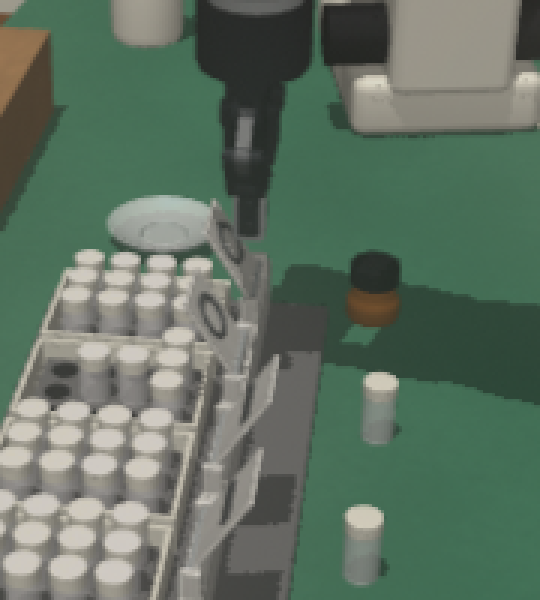

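Request:
drive_tool([
  {"claw": 1,"x": 0,"y": -4,"z": 0,"turn": 0},
  {"claw": 1,"x": 0,"y": -8,"z": 0,"turn": 0},
  {"claw": 1,"x": -2.5,"y": -8,"z": -3,"turn": 0},
  {"claw": 1,"x": -5,"y": -8,"z": -6,"turn": 0},
  {"claw": 1,"x": -7.7,"y": -8,"z": -9.5,"turn": 0},
  {"claw": 1,"x": -7.7,"y": -8,"z": -9.5,"turn": 0},
  {"claw": 1,"x": -7.7,"y": -4,"z": -9.5,"turn": 0},
  {"claw": 1,"x": -7.7,"y": 0,"z": -9.5,"turn": 0},
  {"claw": 1,"x": -6,"y": 0,"z": -9.5,"turn": 0},
  {"claw": 1,"x": -4.7,"y": 0,"z": -9.5,"turn": 0},
  {"claw": 1,"x": -4.1,"y": 0,"z": -9.5,"turn": 0},
  {"claw": 1,"x": -3.5,"y": 0,"z": -9.5,"turn": 0},
  {"claw": 1,"x": -2.9,"y": 0,"z": -9.5,"turn": 0},
  {"claw": 1,"x": -2.3,"y": 0,"z": -9.5,"turn": 0},
  {"claw": 1,"x": -1.7,"y": 0,"z": -9.5,"turn": 0},
  {"claw": 1,"x": -1.1,"y": 0,"z": -9.5,"turn": 0},
  {"claw": 1,"x": -0.5,"y": 0,"z": -9.5,"turn": 0},
  {"claw": 1,"x": 0.1,"y": 0,"z": -9.5,"turn": 0},
  {"claw": 1,"x": 0.6,"y": 0,"z": -9.5,"turn": 0},
  {"claw": 1,"x": 0.6,"y": 0,"z": -9.5,"turn": 0},
])

```text
time: 6.7
tool_pos: [0.5536, 0.0142, 0.0989]
tcp_rot: [-0.125, 2.162, -2.162]
ft_force: [-0.4, 0.0, 0.5]
finger_gap: 0.003
```

```bash
python3 - <<'E'
from h import *
from bench import *
f=grab_frame("side"); o=r.get_obs(); print(o["tool_pos"],o["ft_force"].round(1))
cv2.imwrite("pics/side4.png",cv2.resize(f["pixels"][130:330,260:440],None,fx=3,fy=3,interpolation=3))
print(delta(-.003,-.0475,.1))
E
```

```text
[0.5539287  0.01420093 0.09900996] [0.6 0.4 0.4]
[ 0.01 -0.1  -0.05]
```

View pics/side4.png

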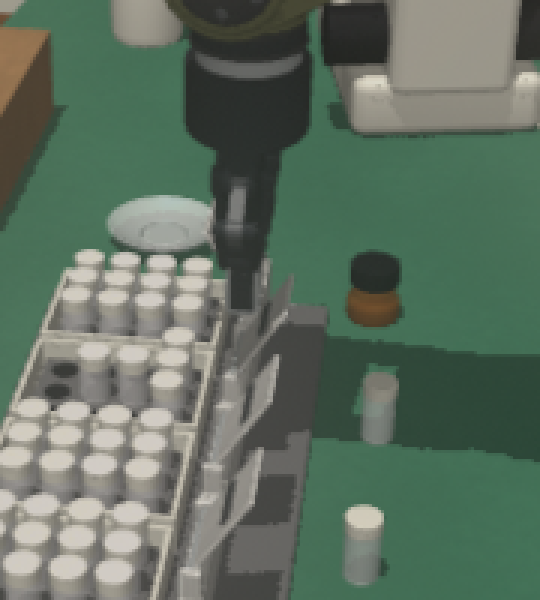

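Request:
drive_tool([
  {"claw": 1,"x": 0,"y": -4,"z": 0,"turn": 0},
  {"claw": 1,"x": 0,"y": -8,"z": 0,"turn": 0},
  {"claw": 1,"x": 2.5,"y": -8,"z": -3,"turn": 0},
  {"claw": 1,"x": 5,"y": -8,"z": -6,"turn": 0},
  {"claw": 1,"x": 7.7,"y": -8,"z": -9.5,"turn": 0},
  {"claw": 1,"x": 7.7,"y": -8,"z": -9.5,"turn": 0},
  {"claw": 1,"x": 7.7,"y": -4,"z": -9.5,"turn": 0},
  {"claw": 1,"x": 7.7,"y": 0,"z": -9.5,"turn": 0},
  {"claw": 1,"x": 6,"y": 0,"z": -9.5,"turn": 0},
  {"claw": 1,"x": 4.7,"y": 0,"z": -9.5,"turn": 0},
  {"claw": 1,"x": 4.1,"y": 0,"z": -9.5,"turn": 0},
  {"claw": 1,"x": 3.5,"y": 0,"z": -9.5,"turn": 0},
  {"claw": 1,"x": 2.9,"y": 0,"z": -9.5,"turn": 0},
  {"claw": 1,"x": 2.3,"y": 0,"z": -9.5,"turn": 0},
  {"claw": 1,"x": 1.7,"y": 0,"z": -9.5,"turn": 0},
  {"claw": 1,"x": 1.1,"y": 0,"z": -9.5,"turn": 0},
  {"claw": 1,"x": 0.5,"y": 0,"z": -9.5,"turn": 0},
  {"claw": 1,"x": -0.1,"y": 0,"z": -9.5,"turn": 0},
  {"claw": 1,"x": -0.6,"y": 0,"z": -9.5,"turn": 0},
  {"claw": 1,"x": -0.6,"y": 0,"z": -9.5,"turn": 0},
])

```text
time: 8.75
tool_pos: [0.5495, 0.1093, 0.0988]
tcp_rot: [-0.125, 2.162, -2.162]
ft_force: [-0.1, -0.8, 0.4]
finger_gap: 0.002
```

```bash
python3 - <<'E'
from h import *
from bench import *
f=grab_frame("side"); o=r.get_obs(); print(o["tool_pos"],o["ft_force"].round(1))
cv2.imwrite("pics/side5.png",cv2.resize(f["pixels"][130:330,260:440],None,fx=3,fy=3,interpolation=3))
print(delta(.003,.0475,.1))
E
```

```text
[0.54915703 0.10929687 0.09875359] [ 0.   0.3 -0.2]
[ 0.04 -0.12 -0.05]
```

View pics/side5.png

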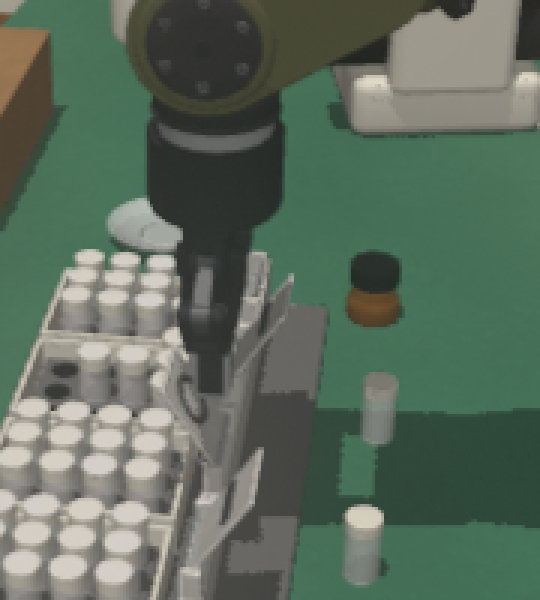

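Tag 3 shows its ring at (190,400). Next, the fourth tag: from bx .003 to -.08 (+8.3), then back to 0.

Request:
drive_tool([
  {"claw": 1,"x": 0,"y": -4,"z": 0,"turn": 0},
  {"claw": 1,"x": 0,"y": -8,"z": 0,"turn": 0},
  {"claw": 1,"x": 2.7,"y": -8,"z": -3,"turn": 0},
  {"claw": 1,"x": 5.5,"y": -8,"z": -6,"turn": 0},
  {"claw": 1,"x": 8.3,"y": -8,"z": -9.5,"turn": 0},
  {"claw": 1,"x": 8.3,"y": -8,"z": -9.5,"turn": 0},
  {"claw": 1,"x": 8.3,"y": -4,"z": -9.5,"turn": 0},
  {"claw": 1,"x": 8.3,"y": 0,"z": -9.5,"turn": 0},
  {"claw": 1,"x": 6.6,"y": 0,"z": -9.5,"turn": 0},
  {"claw": 1,"x": 5.3,"y": 0,"z": -9.5,"turn": 0},
  {"claw": 1,"x": 4.7,"y": 0,"z": -9.5,"turn": 0},
  {"claw": 1,"x": 4.1,"y": 0,"z": -9.5,"turn": 0},
  {"claw": 1,"x": 3.5,"y": 0,"z": -9.5,"turn": 0},
  {"claw": 1,"x": 2.9,"y": 0,"z": -9.5,"turn": 0},
  {"claw": 1,"x": 2.3,"y": 0,"z": -9.5,"turn": 0},
  {"claw": 1,"x": 1.7,"y": 0,"z": -9.5,"turn": 0},
  {"claw": 1,"x": 1.1,"y": 0,"z": -9.5,"turn": 0},
  {"claw": 1,"x": 0.5,"y": 0,"z": -9.5,"turn": 0},
  {"claw": 1,"x": 0,"y": 0,"z": -9.5,"turn": 0},
  {"claw": 1,"x": 0,"y": 0,"z": -9.5,"turn": 0},
])

```text
time: 10.8
tool_pos: [0.5386, 0.2037, 0.0988]
tcp_rot: [-0.125, 2.162, -2.162]
ft_force: [-0.4, -0.2, -0.9]
finger_gap: 0.004
```

Request:
drive_tool([
  {"claw": 1,"x": 0,"y": -4,"z": 0,"turn": 0},
  {"claw": 1,"x": 0,"y": -8,"z": 0,"turn": 0},
  {"claw": 1,"x": 4,"y": -10,"z": 0,"turn": 0},
  {"claw": 1,"x": 8,"y": -12,"z": 0,"turn": 0},
  {"claw": 1,"x": 12,"y": -13,"z": 0,"turn": 0},
  {"claw": 1,"x": 14,"y": -13,"z": 0,"turn": 0},
  {"claw": 1,"x": 14,"y": -13,"z": 0,"turn": 0},
  {"claw": 1,"x": 14,"y": -13,"z": 0,"turn": 0},
])

```text
time: 11.6
tool_pos: [0.3991, 0.1875, 0.2292]
tcp_rot: [-0.125, 2.161, -2.161]
ft_force: [0.7, -0.4, -0.2]
finger_gap: -0.001
```

```bash
python3 - <<'E'
from h import *
from bench import *
o=r.get_obs(); print(o["time"],o["tool_pos"],o["ft_force"].round(1))
f=grab_frame("side");g=grab_frame("scene");w=grab_frame("wrist")
cv2.imwrite("pics/side6.png",f["pixels"]);cv2.imwrite("pics/scene6.png",cv2.resize(g["pixels"][170:400,200:480],(720,591),interpolation=3));cv2.imwrite("pics/wrist6.png",w["pixels"])
for n,k in(("scene",g),("side",f)):
    P,m=pts(k); P0,m0=pts(pickle.load(open(n+"0.pkl","rb")))
    for q,X in((0,P0[m0]),(1,P[m])):
        p=np.load("board.npy"); c,s=np.cos(p[2]),np.sin(p[2]); d=X[:,:2]-p[:2]; bx=d@[c,s]; by=d@[-s,c]
        print(n,q,[(int(M.sum()),bx[M].mean().round(4)) for i in range(4) for M in[(abs(by-(i*.095-.1425))<.03)&(abs(bx)<.045)&(X[:,2]>.095)&(X[:,2]<.12)]])
E
```

```text
11.6 [0.39913024 0.1875415  0.22924063] [ 0.7 -0.4 -0.2]
scene 0 [(213, np.float64(-0.0269)), (79, np.float64(0.0263)), (268, np.float64(-0.0273)), (285, np.float64(-0.0276))]
scene 1 [(71, np.float64(0.0266)), (247, np.float64(-0.0268)), (88, np.float64(0.0259)), (96, np.float64(0.0257))]
side 0 [(81, np.float64(-0.0273)), (131, np.float64(0.024)), (122, np.float64(-0.0276)), (153, np.float64(-0.0277))]
side 1 [(109, np.float64(0.0242)), (98, np.float64(-0.0276)), (160, np.float64(0.0241)), (205, np.float64(0.0239))]
```

View pics/scene6.png

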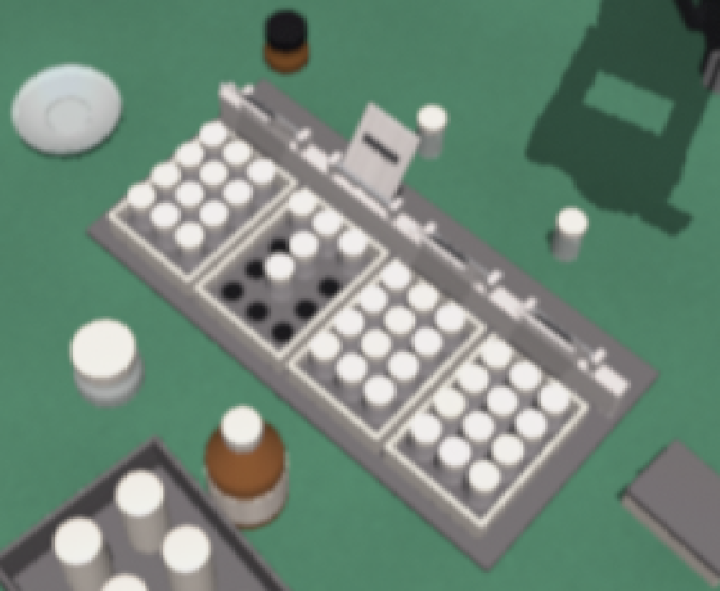

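View pics/side6.png

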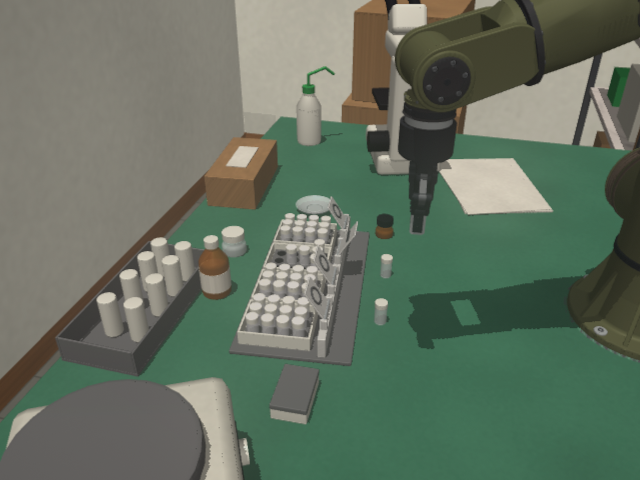

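View pics/wrist6.png

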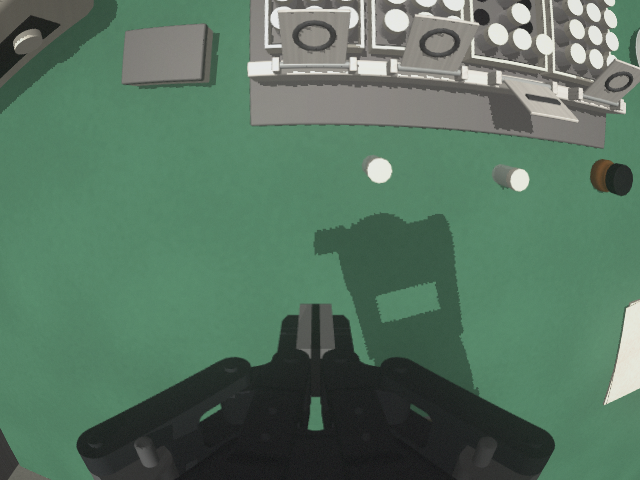

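All the views agree: tags 1, 3 and 4 lean back with the ring up (wrist view (315,38), (440,42), (618,82)). The part-used bin's tag leans to the front with the bar up (545,97). The loose things are where they were.

```bash
python3 -c "
from bench import r
print(r.hand_in())"
```

```text
the job is handed in; nothing more can be done
None
```

All four tags were the wrong way round at the start, so I pushed each one over with the shut fingertips and handed the job in at about 12 s. Counting from the right end of the board, tags 1, 3 and 4 (full bins) now lean back with the ring up. Tag 2 (the bin with 5 vials) leans to the front with the bar up.

- **Tags:** depth measurements from both fixed cameras put the upper parts of tags 1, 3 and 4 about 25 mm behind the hinge line and tag 2 about 27 mm in front. That is about the offset I measured for tags at rest at their stops before moving any. The wrist picture shows the ring or bar on each tag as expected.
- **Surroundings:** the loose things look unmoved by eye, and the wrist force readings, taken after each push, stayed under about 1 N. The arm ended clear, at about 0.23 m height in front of the board.
- **One disagreement:** in two cameras the shut fingertips appeared roughly level with the TCP rather than 25 mm ahead of it. I picked a push height that was safe either way.

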